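Close a nest-box logger housing and hold it shut

TASK

Pull the top drawer of the small desk drawer unit all the way out to its stop and take the grey logger cover out of it. Set the cover on the two dowels of the lower half in the jig and press it down against the sprung tray until the two halves meet with no gap. Finish while the gripper is still holding the cover pressed shut; leave the drawer open and do not disturb the other things on the desk.

Things in the scene. Friction and masses are not known exactly. Their poses are not given: they have to be found in the camera images.
- cab_drawer0 (a joint): Top drawer of the grey two-drawer desk unit, m: 0 closed (at the start it is up to 20 mm open), 0.150 at the outer stop. It slides out along the unit's -x axis with about 1 N of friction and stays where it is left. Inside 175 deep x 218 wide, walls 52 mm high and 6 thick, floor 6 thick, top of the floor 88 mm above the desk.
- cab_drawer0_handle (a point): Centre of the top drawer's handle: a level steel bar 11 mm thick, 120 long along the point's y axis, its centre 35 mm in front of the drawer face (29 mm free between them) and 38 mm below the unit's top. Moves with the drawer. Axes as the unit's: +x points into the unit, the drawer opens to -x.
- cab: The grey drawer unit, 220 deep x 260 wide x 156 high, fixed on the desk, front towards the robot. Origin at the centre of its underside; x points from front to back. Closed drawer faces at x = -110 mm; front edge of its top panel at x = -95 mm.
- cover: Grey plastic cover half, 0.12 kg, lying upright on the floor of the top drawer, long axis roughly along the drawer's width. Plate 108 (x) x 56 (y) x 10 mm, two 9 mm through holes at x = +-42, y = 0; raised block 60 x 46 up to 22 mm; on it a grip fin 40 (x) x 14 (y), from 22 to 46 mm. Origin: centre of the underside, z up. Both ends alike: fits either way round.
- jig: Aluminium base plate 130 (x) x 80 (y) x 8 mm, fixed to the desk, with the grey plastic lower half 108 x 56 mm screwed on it; rim of the lower half 38 mm above the desk. Origin at the centre of the underside. Two upright steel dowels of 7 mm at x = +-42 mm, y = 0, rise 18 mm above the rim, the last 5 mm tapered to 3 mm.
- seat (a point): Centre of the lower half's rim, 38 mm above the desk, axes as the jig's. With the housing fully closed, the cover's origin lies here.
- tray (a joint): Sprung aluminium battery tray 56 x 40 mm in the middle of the lower half. At 0 its top stands 6 mm above the rim; value in m, growing as it is pressed down; 0.006 = level with the rim, stop at 0.008. It pushes up with 6 N at 0 and 12 N at 0.006, so the cover laid on it stays 6 mm open unless pressed.
- pliers: Bystander: pliers with red grips lying on the desk, 165 long, 12 high; origin on the desk near their middle. Leave alone.
- canister: Bystander: black round canister, 32 across, 45 high; origin at the centre of its underside. Leave alone.
- jar: Bystander: glass jar with white cap, 60 across, 90 high; origin at the centre of its underside. Leave alone.
- mouse: Bystander: black computer mouse, 80 long, 30 high; origin under its rounded end. Leave alone.
Things that resemble listed ones, but are neither listed nor needed, are in the scene too. What is shaped like the jig but blue is not meant.

How it is judged:
By the outcome, as a careful person would: the job done as asked, in the order asked, and still so for the second after the job is handed in, while the arm keeps its last pose, push and grip.
It also fails if it takes over 58 s, if anything falls off the work surface, if the arm or the gripper's body presses on something with over 40 N, if the wrist force passes 120 N, or if a joint passes its speed limit or range.

ROBOT

A 6-joint arm with a two-finger parallel gripper is mounted at the origin on the work surface. World frame = base frame: x ahead of the robot, y to its left, z up, the work surface at z = 0. Lengths are in m, angles in rad, forces in N, time in s.
With the tool pointing down it reaches from about 0.3 to 0.875 m from the base axis. Payload 6.4 kg.
Tool frame: the origin (TCP) lies where the fingers leave the gripper's body, on its centre line; the fingertips stand 73 mm ahead of it and the grasp point (between the pads) lies 54 mm ahead of it; z points along the fingers, y is the line along which they close (so a half turn about z gives the same grasp; the last joint's range is limited). The gripper opens to 85 mm and grips with 20 to 120 N. Pads are 22 mm wide; open, the fingers measure 114 mm over their backs; the gripper's body (76 mm by 85 mm) begins 54 mm behind the grasp point. The pads swing forward as they close: fully open they stand 13 mm farther back than shut.
Start: joints at [-1.489, 0.181, 1.607, -0, 1.354, -0.206], TCP at [0.163, -0.551, 0.304] pointing down, gripper open.
Joint ranges: [-2.99, 2.99], [-0.89, 2.07], [0.3, 2.58], [-1.14, 4.28], [0, 2.63], [-3.12, 3.12]. Speed limits (rad/s): [2.57, 2.57, 3.01, 3.14, 3.14, 3.14].

INTERFACE

Orientations are given as a unit quaternion [w, x, y, z].
In Python, from bench import ctrl gives the robot as it stands.
- The arm moves only by the tool carry_out, never from a script. Its argument "steps" is one flat list of numbers, 7 for each row, row after row: the shift along the tool's x, y, z in m, then the turn, a rotation vector about the tool's x, y, z in rad, then the opening, from 0 (shut) to 1 (fully open). In form: [dx, dy, dz, wx, wy, wz, claw, dx, dy, dz, wx, wy, wz, claw, ...]. A call has 1 to 20 rows; each row is the pose to reach, as a shift and turn from the pose commanded when the call began, along the tool's axes at that moment; what a row does not reach only later rows make up. A row lasts 1/10 s, in which the tool goes at most 50 mm and 8.59 degrees, less where a joint would pass 70% of its speed; a pose out of reach is approached as far as the arm can. A call with a gripper value outside its range is refused whole. The fingers move at their own pace and stop on an object; the grip force is fixed at half the most. Time passes only in rows, so rows that repeat a pose let the fingers close. It gives the time, the measured TCP pose, the force, the opening and the grip force at its end, in the units of the state.
- ctrl.get_obs(): the state, without advancing time (a new reading comes with each control period).
- ctrl.camera(name): name is "side" or "top" or "wrist"; returns the picture (480x640x3 uint8, red, green, blue); there is no depth.
- ctrl.camera_params(name): a dict with "vertical_fov" (degrees; the focal length in pixels is half the picture's height over the tangent of half this angle, whatever the lens; pixels are square), "cx", "cy" (the principal point, pixels), "cam_to_world" (4x4, takes a point from camera to world coordinates); the wrist camera has in their place "hand_eye" (4x4, takes a point from camera to tool coordinates, whose origin is the TCP and whose axes are the flange's). Camera axes: x right, y down, z forward; pixel columns grow to the right and rows downward; lengths in m; the calibration is good to about 2 mm. A picture is of the moment at which its call begins: read the wrist's pose just before it. camera_params takes no time and is no camera call.
- ctrl.hand_in(): hands the job in; it is judged then, once.
The state is a dict: "time_s": time; "q": joint angles; "dq": joint speeds; "joint_efforts": joint torques, N m; "eef_pos": TCP position; "eef_rot": TCP orientation; "wrist_force": force on the tool from outside, world axes, zero at the start; "torque": the same for the moment, N m; "opening": opening from 0.0 (shut) to 1.0 (fully open); "grasp_force": force on a finger pad.
Only numpy, scipy, OpenCV 4.12 (cv2) and the standard library are available. Lean on these libraries where they do the work, as an engineer would, in place of code of your own. Each camera call takes 0.05 s, during which the arm holds its last target. There are 200 camera calls.

## Working session

There is one attempt and no reset: what is moved stays moved. The work goes in short steps, Python scripts to look and compute and a tool call to move; the robot and the scene stay as the last step left them, time stands still between calls to the robot, and variables do not carry over. Pictures are saved under pics/ and viewed, at most 10 in all, crops included, and the job is handed in when it is done.

Besides the shell and the picture viewer there is one more tool, called after "Request:" as name(argument=value, ...) on one line, values as JSON. carry_out: Moves the arm, as the interface text tells. Its arguments: {"type":"object","properties":{"steps":{"type":"array"}},"required":["steps"]}

```bash
mkdir -p pics; python3 - <<'E'
from bench import ctrl
import cv2,numpy as np
np.set_printoptions(precision=4,suppress=True)
o=ctrl.get_obs();print(o)
for n in("top","side"):
    cv2.imwrite(f"pics/{n}0.png",ctrl.camera(n)[:,:,::-1]);print(n,ctrl.camera_params(n))
print(ctrl.camera_params("wrist"))
E
```

```text
{'time_s': 0.0, 'q': array([-1.4893,  0.1815,  1.608 ,  0.    ,  1.3539, -0.2063]), 'dq': array([-0.0018, -0.0004,  0.0013, -0.0018, -0.0001, -0.0007]), 'joint_efforts': array([ -0.0001, -44.4874, -35.1342,  -0.0003,   0.009 ,   0.    ]), 'eef_pos': array([ 0.1632, -0.5509,  0.303 ]), 'eef_rot': array([-0.0009,  0.9897,  0.1434,  0.0001]), 'wrist_force': array([-0.0857, -0.6162, -0.3597]), 'torque': array([-0.0331, -0.0624,  0.0134]), 'grasp_force': 0.0, 'opening': 0.9978910555122058}
top {'vertical_fov': 45.84497748299827, 'cx': 322.2619434988259, 'cy': 250.96595246566912, 'cam_to_world': array([[ 0.0111, -0.9953,  0.0966,  0.445 ],
       [-0.9999, -0.0111,  0.0011, -0.0607],
       [ 0.    , -0.0966, -0.9953,  1.3024],
       [ 0.    ,  0.    ,  0.    ,  1.    ]])}
side {'vertical_fov': 52.47146893263555, 'cx': 323.90947702275537, 'cy': 240.89398152031433, 'cam_to_world': array([[-0.7782, -0.3532,  0.5192,  0.0667],
       [-0.6278,  0.4202, -0.6552,  0.5816],
       [ 0.0132, -0.8359, -0.5488,  0.6287],
       [ 0.    ,  0.    ,  0.    ,  1.    ]])}
{'vertical_fov': 70.56220938896783, 'cx': 321.0639396881148, 'cy': 237.26070173545935, 'hand_eye': array([[ 0.0007, -0.9489, -0.3154,  0.0818],
       [ 1.    ,  0.0004,  0.0012, -0.0016],
       [-0.0011, -0.3155,  0.9489, -0.0691],
       [ 0.    ,  0.    ,  0.    ,  1.    ]])}
```

View pics/top0.png

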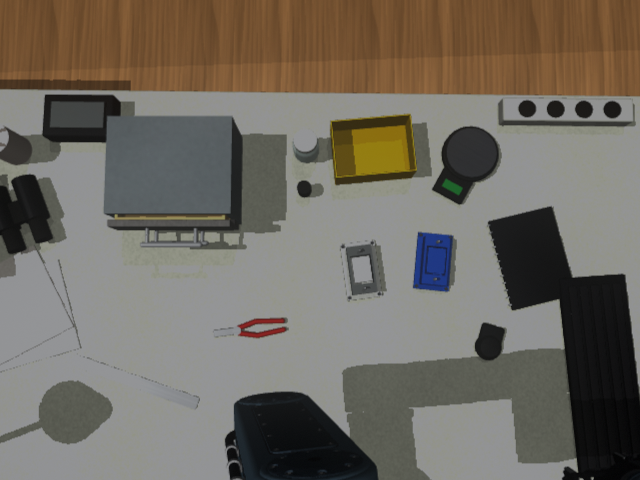

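View pics/side0.png

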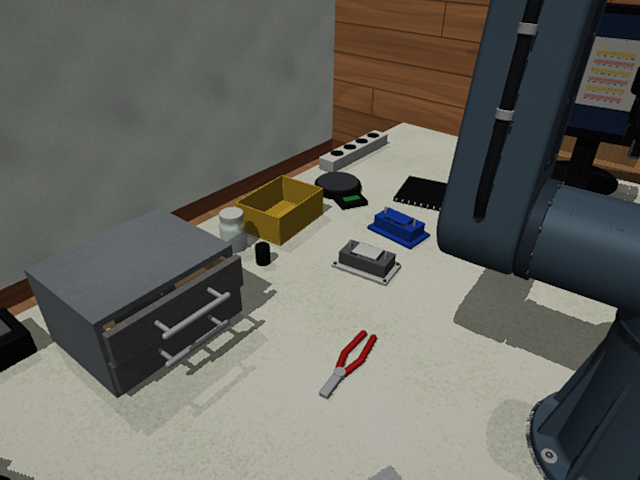

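The top view shows the cabinet at about (105–240, 116–230), its handle near (175, 240), the jig near (362, 269), and the pliers at (250, 328). I'll zoom in on the handle and the jig.

```bash
cat > h.py <<'E'
import numpy as np,cv2
from scipy.spatial.transform import Rotation as R
from bench import ctrl
np.set_printoptions(precision=4,suppress=True)
def T_obs(o):
    w,x,y,z=o["eef_rot"];T=np.eye(4);T[:3,:3]=R.from_quat([x,y,z,w]).as_matrix();T[:3,3]=o["eef_pos"];return T
def ray(n,uv,T=None):
    p=ctrl.camera_params(n);M=p["cam_to_world"] if n!="wrist" else T@p["hand_eye"]
    f=240/np.tan(np.radians(p["vertical_fov"]/2))
    d=np.array([(uv[0]-p["cx"])/f,(uv[1]-p["cy"])/f,1.]);return M[:3,3],M[:3,:3]@d
def onz(n,uv,z,T=None):
    o,d=ray(n,uv,T);return o+d*(z-o[2])/d[2]
E
python3 - <<'E'
from h import *
im=cv2.imread("pics/top0.png")
a=cv2.resize(im[190:265,95:255],None,fx=5,fy=5,interpolation=cv2.INTER_CUBIC)[:, :800]
b=cv2.resize(im[230:310,330:400],None,fx=2.5,fy=2.5,interpolation=cv2.INTER_CUBIC)
c=np.zeros((600,800,3),np.uint8);c[:375]=a;c[385:585,:175]=b
cv2.imwrite("pics/crop1.png",c)
for uv in[(105,214),(107,117),(232,117),(232,214)]:print("cab",onz("top",uv,.156))
for uv in[(145,240),(206,240)]:print("h",onz("top",uv,.118))
E
```

```text
cab [0.6271 0.3851 0.156 ]
cab [0.8308 0.3907 0.156 ]
cab [0.8336 0.1311 0.156 ]
cab [0.63   0.1257 0.156 ]
h [0.5789 0.3132 0.118 ]
h [0.5803 0.1851 0.118 ]
```

View pics/crop1.png

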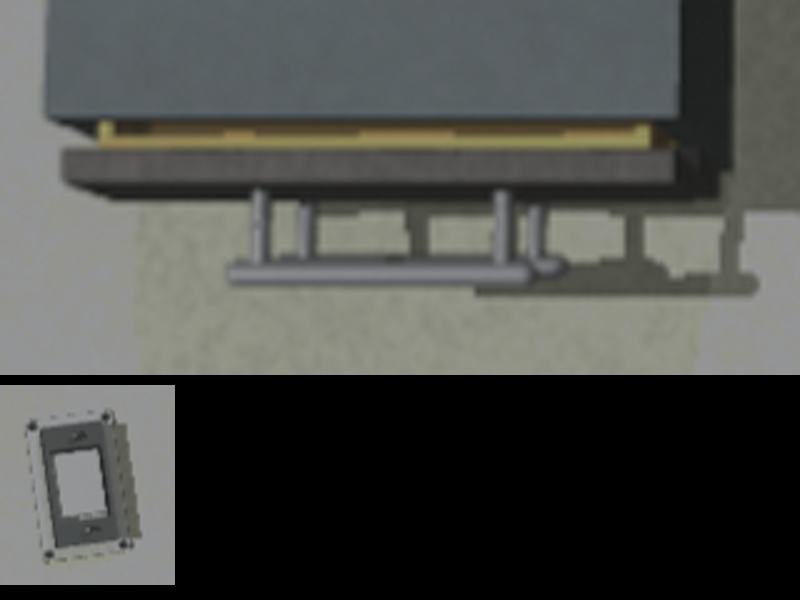

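The upper bar runs from about (140.6, 244.8) to (201, 245). The jig plate corners are near (342, 244), (373, 241), (381, 296) and (349, 300). Next I'll work out the approach.

```bash
cat >> h.py <<'E'
def shift(goal,a):
    """tool-frame shift to TCP goal, and wz turn so tool x points at world angle a (tool down), from measured pose"""
    T=T_obs(ctrl.get_obs());g=np.array([[np.cos(a),np.sin(a),0],[np.sin(a),-np.cos(a),0],[0,0,-1]]).T
    return T[:3,:3].T@(np.array(goal)-T[:3,3]),R.from_matrix(T[:3,:3].T@g).as_rotvec()
E
python3 - <<'E'
from h import *
a,b=onz("top",(140.6,244.8),.118),onz("top",(201,245),.118);print("bar",a,b,(a+b)/2,"len",np.linalg.norm(a-b))
c,d=onz("top",(104.6,214),.156),onz("top",(231,213.6),.156);v=c-d;print("cab yaw",np.degrees(np.arctan2(-v[0],v[1])))
J=[onz("top",p,.008) for p in[(342,244),(373.2,240.8),(380.8,296),(348.8,300)]]
J=np.array(J);print("jig",J.mean(0),np.degrees(np.arctan2(*((J[0]+J[1]-J[2]-J[3])[[1,0]]))))
print(np.linalg.norm(J-np.roll(J,1,0),axis=1))
m=(a+b)/2
print(shift([m[0],m[1],.30],np.pi/2))
E
```

```text
bar [0.5686 0.322  0.118 ] [0.5696 0.1952 0.118 ] [0.5691 0.2586 0.118 ] len 0.12678068278119575
cab yaw 0.8202848881220425
jig [ 0.5277 -0.1487  0.008 ] 7.632582756397181
[0.1289 0.072  0.1274 0.0734]
(array([ 0.619 , -0.6611,  0.0043]), array([-0.0011, -0.0012, -1.283 ]))
```

Request:
carry_out(steps=[0.62, -0.66, 0, 0, 0, -1.283, 0.32, 0.62, -0.66, 0, 0, 0, -1.283, 0.32, 0.62, -0.66, 0, 0, 0, -1.283, 0.32, 0.62, -0.66, 0, 0, 0, -1.283, 0.32, 0.62, -0.66, 0, 0, 0, -1.283, 0.32, 0.62, -0.66, 0, 0, 0, -1.283, 0.32, 0.62, -0.66, 0, 0, 0, -1.283, 0.32, 0.62, -0.66, 0, 0, 0, -1.283, 0.32, 0.62, -0.66, 0, 0, 0, -1.283, 0.32, 0.62, -0.66, 0, 0, 0, -1.283, 0.32, 0.62, -0.66, 0, 0, 0, -1.283, 0.32, 0.62, -0.66, 0, 0, 0, -1.283, 0.32, 0.62, -0.66, 0, 0, 0, -1.283, 0.32, 0.62, -0.66, 0, 0, 0, -1.283, 0.32, 0.62, -0.66, 0, 0, 0, -1.283, 0.32, 0.62, -0.66, 0, 0, 0, -1.283, 0.32, 0.62, -0.66, 0, 0, 0, -1.283, 0.32, 0.62, -0.66, 0, 0, 0, -1.283, 0.32, 0.62, -0.66, 0, 0, 0, -1.283, 0.32, 0.62, -0.66, 0, 0, 0, -1.283, 0.32])

```text
time_s: 2.1
eef_pos: [0.5701, 0.2587, 0.3026]
eef_rot: [-0.0, 0.706, 0.708, -0.001]
wrist_force: [-0.1, -0.8, 1.3]
opening: 0.321
grasp_force: 0.0
```

```bash
python3 - <<'E'
from h import *
o=ctrl.get_obs();T=T_obs(o);print(o["time_s"],o["eef_pos"],T[:3,0],o["opening"],o["q"],o["wrist_force"])
im=ctrl.camera("wrist")[:,:,::-1];cv2.imwrite("pics/w1.png",im);np.save("T1.npy",T)
E
```

```text
2.1 [0.5701 0.2587 0.3026] [-0.0024  1.     -0.0006] 0.3207673905008572 [ 0.2368  0.2948  1.4715 -0.0001  1.3774  0.2344] [-0.089  -0.8162  1.2952]
```

View pics/w1.png

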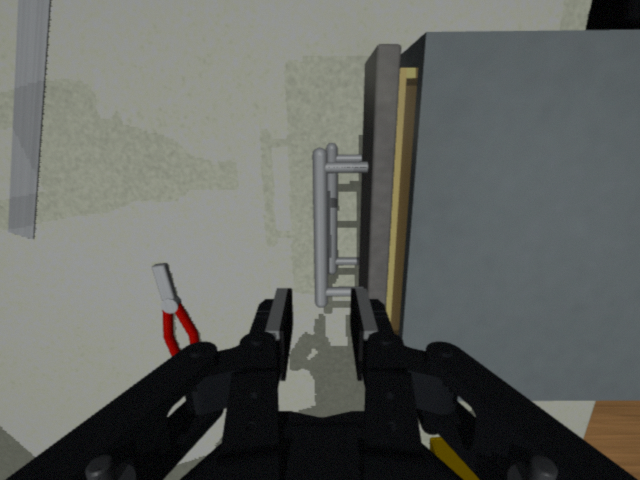

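The bar's centreline runs from (320, 150) to (321, 305), and it appears centred between the fingers.

```bash
python3 - <<'E'
from h import *
T=np.load("T1.npy")
a,b=[onz("wrist",p,.118,T) for p in[(320,150),(321,305)]];m=(a+b)/2;print(a,b,m)
f=[onz("wrist",p,.14,T) for p in[(376,50),(368,300)]];print("face",f)
print(shift([m[0],m[1],.172],np.pi/2+0.01))
E
```

```text
[0.5691 0.3236 0.118 ] [0.5702 0.1965 0.118 ] [0.5697 0.2601 0.118 ]
face [array([0.6031, 0.3843, 0.14  ]), array([0.6063, 0.2136, 0.14  ])]
(array([0.0027, 0.    , 0.1309]), array([-0.0018,  0.0009, -0.009 ]))
```

Request:
carry_out(steps=[0, 0, 0.045, 0, 0, -0.009, 0.32, 0, 0, 0.09, 0, 0, -0.009, 0.32, 0, 0, 0.115, 0, 0, -0.009, 0.32, 0, 0, 0.13, 0, 0, -0.009, 0.32, 0, 0, 0.13, 0, 0, -0.009, 0.32, 0, 0, 0.13, 0, 0, -0.009, 0.2, 0, 0, 0.13, 0, 0, -0.009, 0.1, 0, 0, 0.13, 0, 0, -0.009, 0.05, 0, 0, 0.13, 0, 0, -0.009, 0.05, 0, 0, 0.13, 0, 0, -0.009, 0.05])

```text
time_s: 3.15
eef_pos: [0.571, 0.2568, 0.1752]
eef_rot: [0.001, 0.704, 0.71, 0.0]
wrist_force: [-0.4, -4.1, 6.9]
opening: 0.103
grasp_force: 58.7
```

Request:
carry_out(steps=[0, -0.01, 0, 0, 0, 0, 0.05, 0, -0.03, 0, 0, 0, 0, 0.05, 0, -0.05, 0, 0, 0, 0, 0.05, 0, -0.07, 0, 0, 0, 0, 0.05, 0, -0.09, 0, 0, 0, 0, 0.05, 0, -0.11, 0, 0, 0, 0, 0.05, 0, -0.12, 0, 0, 0, 0, 0.05, 0, -0.13, 0, 0, 0, 0, 0.05, 0, -0.13, 0, 0, 0, 0, 0.05])

```text
time_s: 4.05
eef_pos: [0.4396, 0.2554, 0.1752]
eef_rot: [0.001, 0.704, 0.711, -0.0]
wrist_force: [-0.7, -8.1, 9.1]
opening: 0.101
grasp_force: 60.5
```

Request:
carry_out(steps=[0, -0.004, 0, 0, 0, 0, 0.05, 0, -0.008, 0, 0, 0, 0, 0.05, 0, -0.011, 0, 0, 0, 0, 0.05, 0, -0.013, 0, 0, 0, 0, 0.05, 0, -0.015, 0, 0, 0, 0, 0.05, 0, -0.015, 0, 0, 0, 0, 0.05])

```text
time_s: 4.65
eef_pos: [0.4292, 0.2552, 0.1753]
eef_rot: [0.004, 0.704, 0.71, 0.004]
wrist_force: [17.3, -6.5, -5.9]
opening: 0.107
grasp_force: 59.1
```

Request:
carry_out(steps=[0, 0.003, 0, 0, 0, 0, 0.1, 0, 0.003, 0, 0, 0, 0, 0.25, 0, 0.003, 0, 0, 0, 0, 0.32, 0, 0.003, 0, 0, 0, 0, 0.32, 0, 0.003, -0.03, 0, 0, 0, 0.32, 0, 0.003, -0.07, 0, 0, 0, 0.32, 0, 0.02, -0.12, 0, 0, 0, 0.32, -0.03, 0.05, -0.16, 0, 0, 0, 0.4, -0.055, 0.09, -0.18, 0, 0, 0, 0.4, -0.055, 0.09, -0.18, 0, 0, 0, 0.4, -0.055, 0.09, -0.18, 0, 0, 0, 0.4])

```text
time_s: 5.75
eef_pos: [0.5168, 0.2013, 0.3542]
eef_rot: [0.0, 0.705, 0.71, 0.0]
wrist_force: [0.4, -0.1, -0.1]
opening: 0.397
grasp_force: 0.0
```

```bash
python3 - <<'E'
from h import *
o=ctrl.get_obs();T=T_obs(o);print(o["time_s"],o["eef_pos"],T[:3,0],o["opening"],o["wrist_force"])
im=ctrl.camera("wrist")[:,:,::-1];cv2.imwrite("pics/w2.png",im);np.save("T2.npy",T)
cv2.imwrite("pics/top2.png",ctrl.camera("top")[:,:,::-1])
E
```

```text
5.75 [0.5168 0.2013 0.3542] [-0.007   1.      0.0005] 0.3966244082469303 [ 0.3514 -0.1267 -0.1119]
```

View pics/w2.png

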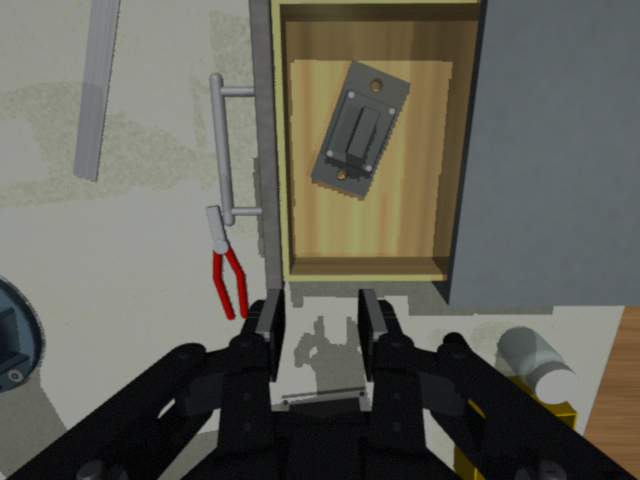

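The cover shows with holes at (376, 86) and (342, 174), and plate corners near (352, 60), (411, 80), (365, 198) and (311, 177).

```bash
python3 - <<'E'
from h import *
T=np.load("T2.npy");im=cv2.imread("pics/w2.png")
h=np.array([onz("wrist",p,.098,T) for p in[(376,86),(342,174)]]);print(h,h.mean(0),"d",np.linalg.norm(h[0]-h[1]))
c=np.array([onz("wrist",p,.098,T) for p in[(352,60),(411,80),(365,198),(311,177)]]);print(c.mean(0))
v=h[0]-h[1];ah=np.arctan2(v[1],v[0]);v=c[0]+c[1]-c[2]-c[3];ac=np.arctan2(v[1],v[0]);print(np.degrees([ah,ac]))
# plate contour via grey (low saturation) mask
hsv=cv2.cvtColor(im,cv2.COLOR_BGR2HSV);m=((hsv[:,:,1]<60)&(hsv[:,:,2]<140)).astype(np.uint8);m[:, :295]=0;m[:,440:]=0;m[:40]=0;m[230:]=0
cs,_=cv2.findContours(m,0,2);k=max(cs,key=cv2.contourArea);r=cv2.minAreaRect(k);print(r);b=cv2.boxPoints(r)
print("box",np.mean([onz("wrist",p,.1,T) for p in b],0))
M=(h.mean(0)+c.mean(0))/2
print(shift([M[0],M[1],.23],ah))
print("panel x",onz("wrist",(470,150),.156,T))
E
```

```text
[[0.5648 0.3165 0.098 ]
 [0.537  0.2394 0.098 ]] [0.5509 0.2779 0.098 ] d 0.08196024627543505
[0.5514 0.2778 0.098 ]
[70.1454 71.0422]
((359.8424377441406, 128.75343322753906), (62.968135833740234, 124.88291931152344), 20.556045532226562)
box [0.5513 0.2778 0.1   ]
(array([0.0751, 0.0377, 0.1221]), array([-0.0034,  0.0005,  0.3556]))
panel x [0.6308 0.2664 0.156 ]
```

Request:
carry_out(steps=[0.04, 0.02, 0.02, 0, 0, 0.14, 0.4, 0.075, 0.037, 0.04, 0, 0, 0.28, 0.4, 0.075, 0.037, 0.08, 0, 0, 0.352, 0.4, 0.075, 0.037, 0.1, 0, 0, 0.352, 0.4, 0.075, 0.037, 0.12, 0, 0, 0.352, 0.4, 0.075, 0.037, 0.14, 0, 0, 0.352, 0.4, 0.075, 0.037, 0.155, 0, 0, 0.352, 0.4, 0.075, 0.037, 0.162, 0, 0, 0.352, 0.4, 0.075, 0.037, 0.167, 0, 0, 0.352, 0.4, 0.075, 0.037, 0.167, 0, 0, 0.352, 0.4])

```text
time_s: 6.85
eef_pos: [0.5519, 0.2775, 0.1866]
eef_rot: [-0.0, 0.817, 0.576, -0.0]
wrist_force: [0.4, 0.1, -0.3]
opening: 0.4
grasp_force: 0.0
```

```bash
python3 - <<'E'
from h import *
o=ctrl.get_obs();T=T_obs(o);print(o["time_s"],o["eef_pos"],T[:3,0],o["opening"],o["wrist_force"])
print(shift([.5512,.2778,.186],np.radians(70.4)))
im=ctrl.camera("wrist")[:,:,::-1];cv2.imwrite("pics/w3.png",im)
E
```

```text
6.85 [0.5519 0.2775 0.1866] [ 0.3361  0.9418 -0.0003] 0.40033499689928914 [ 0.4035  0.1051 -0.2643]
(array([ 0.0001, -0.0008,  0.0006]), array([-0.0005,  0.0003, -0.0006]))
```

View pics/w3.png

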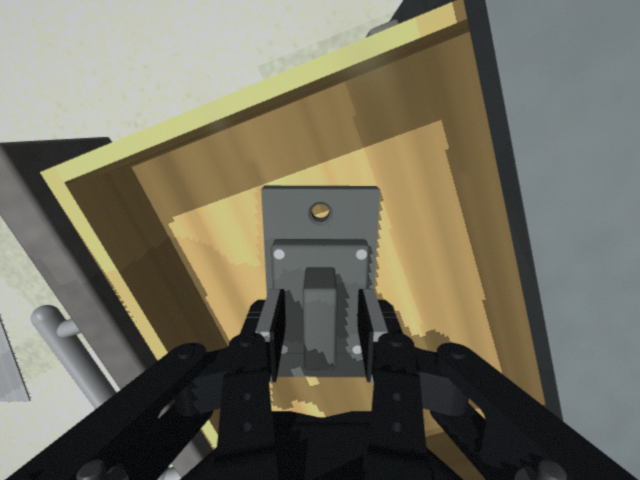

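The cover is squarely between the fingers, with the near hole at (320, 211). I'll close and lift.

Request:
carry_out(steps=[0, 0, 0, 0, 0, 0, 0.25, 0, 0, 0, 0, 0, 0, 0.05, 0, 0, 0, 0, 0, 0, 0.05, 0, 0, 0, 0, 0, 0, 0.05, 0, 0, 0, 0, 0, 0, 0.05, 0, 0, -0.01, 0, 0, 0, 0.05, 0, 0, -0.03, 0, 0, 0, 0.05, 0, 0, -0.06, 0, 0, 0, 0.05, 0, 0, -0.1, 0, 0, 0, 0.05, 0, 0, -0.14, 0, 0, 0, 0.05, 0, 0, -0.14, 0, 0, 0, 0.05])

```text
time_s: 8.0
eef_pos: [0.5545, 0.278, 0.3344]
eef_rot: [0.002, 0.817, 0.576, 0.005]
wrist_force: [0.8, 0.1, -0.0]
opening: 0.151
grasp_force: 60.1
```

```bash
python3 - <<'E'
from h import *
# cover origin height in tool frame at grasp: TCP z - 0.088; hole pixel in current picture
o=ctrl.get_obs();T=T_obs(o);print(o["eef_pos"],o["opening"],o["grasp_force"],o["q"])
im=ctrl.camera("wrist")[:,:,::-1];cv2.imwrite("pics/w4.png",im)
for z in (.300,.325):print(shift([.515,-.149,z],np.radians(7.6)))
E
```

```text
[0.5545 0.278  0.3344] 0.15117420660389877 60.084718465805054 [ 0.2737  0.251   1.4612 -0.      1.418   0.6166]
(array([-0.4148,  0.1072,  0.0298]), array([ 0.0028, -0.0064,  1.0952]))
(array([-0.4147,  0.1073,  0.0048]), array([ 0.0028, -0.0064,  1.0952]))
```

View pics/w4.png

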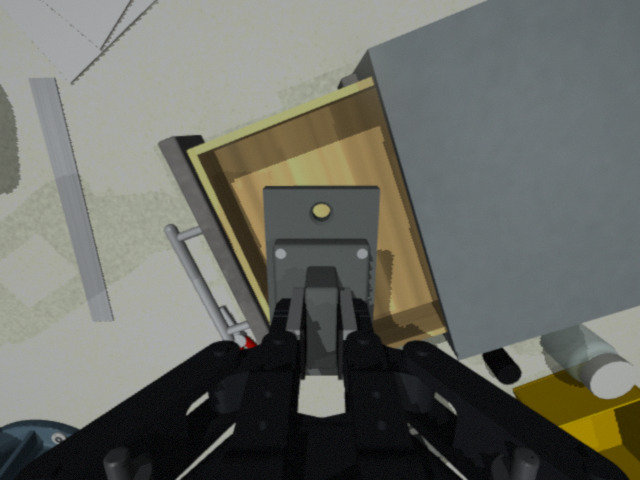

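The cover is held squarely, its hole still at (321, 211). I'll move it to just short of the jig, where the camera can see the dowels.

```bash
python3 - <<'E'
from h import *
print(shift([.42,-.163,.33],np.radians(7.6)))
print("hole in tool",onz("wrist",(320.7,211),.0886,np.eye(4)))
E
```

```text
(array([-0.4598,  0.0226, -0.0008]), array([ 0.0028, -0.0064,  1.0952]))
hole in tool [ 0.0435 -0.0005  0.0886]
```

Request:
carry_out(steps=[-0.04, 0.002, 0, 0, 0, 0.1, 0.05, -0.08, 0.004, 0, 0, 0, 0.2, 0.05, -0.12, 0.006, 0, 0, 0, 0.3, 0.05, -0.16, 0.008, 0, 0, 0, 0.4, 0.05, -0.2, 0.01, 0, 0, 0, 0.5, 0.05, -0.24, 0.012, 0, 0, 0, 0.6, 0.05, -0.28, 0.014, 0, 0, 0, 0.7, 0.05, -0.32, 0.016, 0, 0, 0, 0.8, 0.05, -0.36, 0.018, 0, 0, 0, 0.9, 0.05, -0.4, 0.02, 0, 0, 0, 1.0, 0.05, -0.44, 0.022, 0, 0, 0, 1.095, 0.05, -0.46, 0.023, 0, 0, 0, 1.095, 0.05, -0.46, 0.023, 0, 0, 0, 1.095, 0.05, -0.46, 0.023, 0, 0, 0, 1.095, 0.05, -0.46, 0.023, 0, 0, 0, 1.095, 0.05])

```text
time_s: 9.55
eef_pos: [0.419, -0.1626, 0.3261]
eef_rot: [-0.001, 0.998, 0.067, -0.001]
wrist_force: [-0.4, 0.5, -1.1]
opening: 0.15
grasp_force: 60.0
```

```bash
python3 - <<'E'
from h import *
o=ctrl.get_obs();T=T_obs(o);print(o["time_s"],o["eef_pos"],T[:3,:3],o["opening"],o["grasp_force"])
im=ctrl.camera("wrist")[:,:,::-1];cv2.imwrite("pics/w5.png",im);np.save("T5.npy",T)
c=cv2.resize(im[0:240,200:460],None,fx=2.5,fy=2.5,interpolation=cv2.INTER_CUBIC)
cv2.imwrite("pics/w5c.png",c)
E
```

```text
9.55 [ 0.419  -0.1626  0.3261] [[ 0.9911  0.1333 -0.0012]
 [ 0.1333 -0.9911  0.0013]
 [-0.001  -0.0015 -1.    ]] 0.14991678787629126 60.00958800315857
```

View pics/w5c.png

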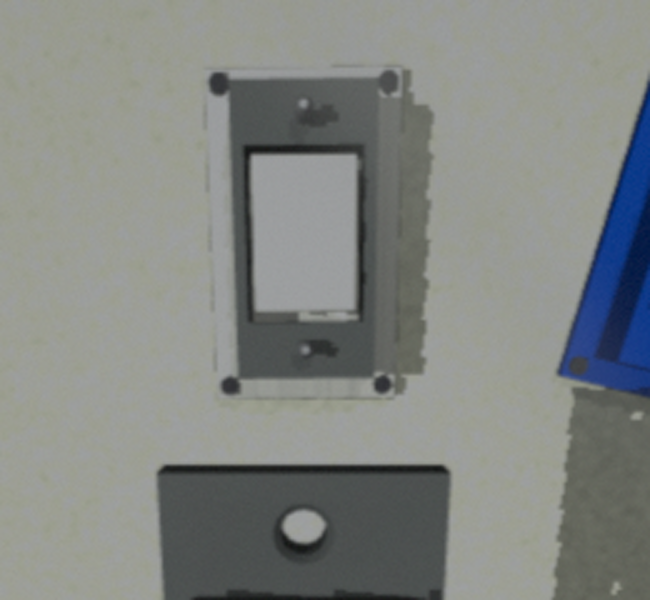

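Dowel tips are at crop (304, 103) and (305, 350), and the corner screws at (219, 83), (389, 81), (382, 383) and (231, 385). The rim spans about (230–379, 80–376).

```bash
python3 - <<'E'
from h import *
T=np.load("T5.npy")
def P(l,z):return np.array([onz("wrist",(x/2.5+200,y/2.5),z,T) for x,y in l])
d=P([(304,103),(305,350)],.056);s=P([(219,83),(389,81),(382,383),(231,385)],.010);r=P([(230,79),(379,79),(376,377),(239,377)],.038)
t=P([(250,154),(358,154),(358,313),(254,313)],.044)
for n,q in(("screws",s),("rim",r),("tray",t)):
    v=q[0]+q[1]-q[2]-q[3];print(n,q.mean(0),np.degrees(np.arctan2(v[1],v[0])),np.linalg.norm(v)/2)
v=d[0]-d[1];print("dowel",d,d.mean(0),np.degrees(np.arctan2(v[1],v[0])),np.linalg.norm(v))
a=np.arctan2(v[1],v[0]);m=d.mean(0)
# hole of held cover (crop 303,530 top surface)
print("hole tool",onz("wrist",(303/2.5+200,530/2.5),.0886,np.eye(4)))
off=np.array([.0015,-.0005]);g=m[:2]-np.array([[np.cos(a),np.sin(a)],[np.sin(a),-np.cos(a)]])@off
print(g,shift([g[0],g[1],.20],a))
E
```

```text
screws [ 0.5273 -0.1473  0.01  ] 8.272039293806571 0.1172430488768174
rim [ 0.5272 -0.1476  0.038 ] 8.400599595010783 0.10690316512427483
tray [ 0.5267 -0.1472  0.044 ] 8.533838684981733 0.05618934514561474
dowel [[ 0.5686 -0.1411  0.056 ]
 [ 0.4855 -0.1528  0.056 ]] [ 0.527  -0.1469  0.056 ] 7.994631942630389 0.08397970682871357
hole tool [ 0.0418 -0.0015  0.0886]
[ 0.5256 -0.1476] (array([ 0.1076, -0.0003,  0.1262]), array([-0.0011,  0.0007, -0.0053]))
```

Request:
carry_out(steps=[0.03, 0, 0.01, 0, 0, -0.009, 0.05, 0.07, 0, 0.04, 0, 0, -0.009, 0.05, 0.1, 0, 0.08, 0, 0, -0.009, 0.05, 0.108, 0, 0.12, 0, 0, -0.009, 0.05, 0.108, 0, 0.145, 0, 0, -0.009, 0.05, 0.108, 0, 0.16, 0, 0, -0.009, 0.05, 0.108, 0, 0.16, 0, 0, -0.009, 0.05, 0.108, 0, 0.16, 0, 0, -0.009, 0.05])

```text
time_s: 10.4
eef_pos: [0.5268, -0.1492, 0.1679]
eef_rot: [0.0, 0.997, 0.071, 0.001]
wrist_force: [-0.2, -0.1, -1.5]
opening: 0.146
grasp_force: 60.0
```

```bash
python3 - <<'E'
from h import *
o=ctrl.get_obs();T=T_obs(o);print(o["time_s"],o["eef_pos"],o["wrist_force"],o["opening"])
print(shift([.5263,-.1480,.165],np.radians(8.2)))
im=ctrl.camera("wrist")[:,:,::-1];np.save("T6.npy",T)
cv2.imwrite("pics/w6.png",cv2.resize(im[140:290,240:400],None,fx=4,fy=4,interpolation=cv2.INTER_CUBIC))
# predicted pixel of dowel tip
p=ctrl.camera_params("wrist");M=np.linalg.inv(T@p["hand_eye"]);f=240/np.tan(np.radians(p["vertical_fov"]/2))
for z in(.056,.051):
    q=M@np.array([.5686,-.1411,z,1]);print(q[0]/q[2]*f+p["cx"],q[1]/q[2]*f+p["cy"])
E
```

```text
10.4 [ 0.5268 -0.1492  0.1679] [-0.2066 -0.0749 -1.4972] 0.14614425484300014
(array([-0.0003, -0.0013,  0.0029]), array([ 0.0007, -0.001 , -0.0007]))
319.8422683138958 200.4082966042628
319.85777236019146 198.51120654169904
```

View pics/w6.png

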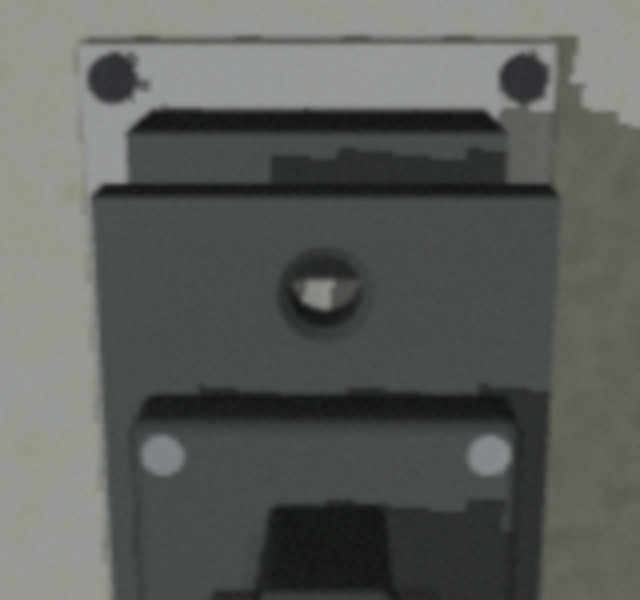

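The cover is nearly aligned. Hole and plate midline is at crop x≈326 against the jig's ≈318, and the far edges differ by about 2 mm. I'll correct by +1.8 mm in x and −1.3 mm in y, then lower.

Request:
carry_out(steps=[0.0018, -0.0013, 0, 0, 0, 0, 0.05, 0.0018, -0.0013, 0.004, 0, 0, 0, 0.05, 0.0018, -0.0013, 0.008, 0, 0, 0, 0.05, 0.0018, -0.0013, 0.012, 0, 0, 0, 0.05, 0.0018, -0.0013, 0.015, 0, 0, 0, 0.05, 0.0018, -0.0013, 0.018, 0, 0, 0, 0.05, 0.0018, -0.0013, 0.02, 0, 0, 0, 0.05, 0.0018, -0.0013, 0.02, 0, 0, 0, 0.05])

```text
time_s: 11.25
eef_pos: [0.5278, -0.1478, 0.1466]
eef_rot: [-0.0, 0.997, 0.071, -0.0]
wrist_force: [0.1, -0.0, -1.3]
opening: 0.151
grasp_force: 60.0
```

```bash
python3 - <<'E'
from h import *
o=ctrl.get_obs();T=T_obs(o);print(o["time_s"],o["eef_pos"],T[:3,:3].T@o["wrist_force"],o["torque"],o["opening"],T[:3,2])
E
```

```text
11.25 [ 0.5278 -0.1478  0.1466] [0.0759 0.0375 1.275 ] [ 0.0165 -0.173   0.041 ] 0.15120614419761372 [-0.0001  0.0001 -1.    ]
```

Request:
carry_out(steps=[0, 0, 0.002, 0, 0, 0, 0.05, 0, 0, 0.004, 0, 0, 0, 0.05, 0, 0, 0.006, 0, 0, 0, 0.05, 0, 0, 0.008, 0, 0, 0, 0.05, 0, 0, 0.01, 0, 0, 0, 0.05, 0, 0, 0.01, 0, 0, 0, 0.05, 0, 0, 0.01, 0, 0, 0, 0.05])

```text
time_s: 11.95
eef_pos: [0.528, -0.1478, 0.1382]
eef_rot: [0.0, 0.997, 0.071, -0.0]
wrist_force: [-4.5, 1.9, 11.4]
opening: 0.148
grasp_force: 61.7
```

Request:
carry_out(steps=[0, 0, 0.001, 0, 0, 0, 0.05, 0, 0, 0.002, 0, 0, 0, 0.05, 0, 0, 0.003, 0, 0, 0, 0.05, 0, 0, 0.003, 0, 0, 0, 0.05])

```text
time_s: 12.35
eef_pos: [0.528, -0.1478, 0.138]
eef_rot: [0.0, 0.997, 0.071, -0.0]
wrist_force: [-16.8, 6.1, 36.7]
opening: 0.149
grasp_force: 65.3
```

Contact is firm: 0.2 mm of travel for 25 N. I'll check with one combined picture from the side and wrist cameras.

```bash
python3 - <<'E'
from h import *
s=ctrl.camera("side")[:,:,::-1];w=ctrl.camera("wrist")[:,:,::-1];cv2.imwrite("pics/s7r.png",s);cv2.imwrite("pics/w7r.png",w)
c=np.zeros((600,800,3),np.uint8)
c[:,:400]=cv2.resize(s[215:290,335:385+0] if 0 else s[220:295,335:385+0],(400,600),interpolation=cv2.INTER_CUBIC) if 0 else cv2.resize(s[225:300,325:415],(400,333),interpolation=cv2.INTER_CUBIC)[:333].repeat(1,0) if 0 else 0
a=cv2.resize(s[230:295,325:415],(800,578)[0:2] if 0 else (450,325),interpolation=cv2.INTER_CUBIC)
c[:325,:450]=cv2.convertScaleAbs(a,alpha=1.8)
b=cv2.resize(w[140:290,240:400],(340,319),interpolation=cv2.INTER_CUBIC);c[:319,455:795]=cv2.convertScaleAbs(b,alpha=1.5)
b=cv2.resize(w[150:215,245:400],(640,268),interpolation=cv2.INTER_CUBIC);c[330:598,:640]=cv2.convertScaleAbs(b,alpha=2)
cv2.imwrite("pics/c7.png",c)
o=ctrl.get_obs();print(o["eef_pos"],o["wrist_force"],o["torque"])
E
```

```text
[ 0.528  -0.1479  0.1381] [-15.6092   5.6266  37.1508] [ 1.1042  2.615  -0.0535]
```

View pics/c7.png

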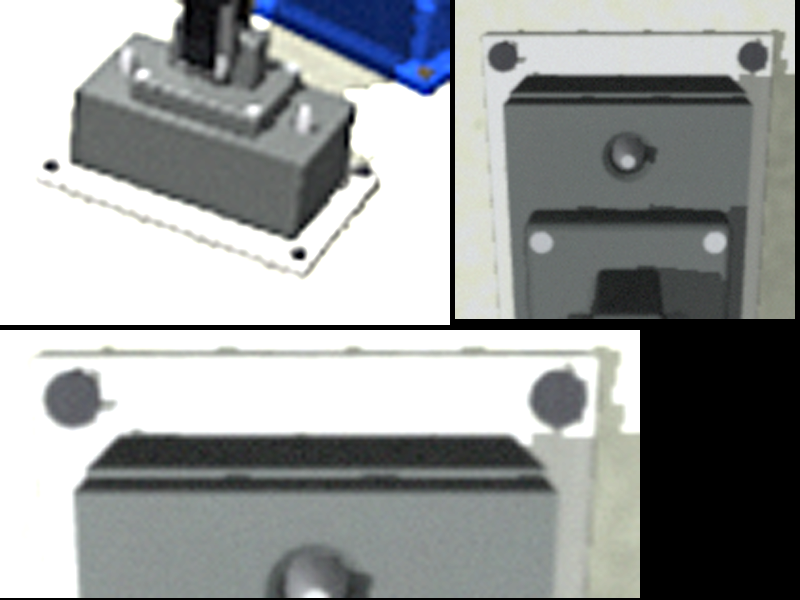

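The picture shows one closed block from the side, with the dowel up through the hole. There is also a sideways load, so I'll relieve it and see whether the height changes.

Request:
carry_out(steps=[-0.0008, -0.0004, 0, 0, 0, 0, 0.05, -0.0015, -0.0008, 0, 0, 0, 0, 0.05, -0.0015, -0.0008, 0, 0, 0, 0, 0.05, -0.0015, -0.0008, 0, 0, 0, 0, 0.05])

```text
time_s: 12.85
eef_pos: [0.5277, -0.1477, 0.1381]
eef_rot: [0.001, 0.997, 0.071, 0.001]
wrist_force: [-8.8, 4.3, 29.5]
opening: 0.147
grasp_force: 64.3
```

```bash
python3 - <<'E'
from h import *
o=ctrl.get_obs();T=T_obs(o);print(o["eef_pos"],T[:3,:3].T@o["wrist_force"],T[:3,:3].T@o["torque"],o["opening"],T)
s0=cv2.imread("pics/s7r.png");
w=cv2.imread("pics/w7r.png");g=cv2.cvtColor(w,cv2.COLOR_BGR2GRAY).astype(int)
for x in(270,290,350,370):print(x,g[168:196,x])
# predicted side-view edges: vertical column of cover/lower-half near corner for seated cover
p=ctrl.camera_params("side");M=np.linalg.inv(p["cam_to_world"]);f=240/np.tan(np.radians(p["vertical_fov"]/2))
a=np.radians(8.1);C=np.array([.5272,-.1473])
for sx in(1,-1):
  xy=C+np.array([[np.cos(a),-np.sin(a)],[np.sin(a),np.cos(a)]])@np.array([sx*.054,.028])
  for z in(.008,.038,.048,.0494):
    q=M@np.array([*xy,z,1]);print(sx,z,q[:2]/q[2]*f+[p["cx"],p["cy"]])
gs=cv2.cvtColor(s0,cv2.COLOR_BGR2GRAY).astype(int)
for x in(345,360,375):print(x,gs[236:285,x])
E
```

```text
[ 0.5277 -0.1477  0.1381] [ -8.0112  -5.477  -29.4885] [ 1.0451 -1.366   0.0349] 0.1466853174607 [[ 0.9899  0.1418  0.0031  0.5277]
 [ 0.1418 -0.9899 -0.0017 -0.1477]
 [ 0.0028  0.0022 -1.      0.1381]
 [ 0.      0.      0.      1.    ]]
270 [ 89 108 142 148 146 148 147 145 145 137 105  61  35  26  26  44  69  63
  29  24  35  57  75  75  73  75  76  76]
290 [147 146 146 146 148 143 131  83  33  23  23  23  23  23  27  43  69  63
  31  24  36  56  72  75  72  72  73  74]
350 [146 147 147 146 147 145 131  74  34  23  21  23  26  26  24  44  68  62
  29  25  34  56  72  72  72  74  74  75]
370 [148 146 146 146 147 146 146 135 106  66  31  23  21  22  26  43  65  53
  28  23  34  56  70  72  69  72  73  73]
1 0.008 [337.8356 262.5902]
1 0.038 [338.2403 251.2289]
1 0.048 [338.3781 247.3617]
1 0.0494 [338.3975 246.817 ]
-1 0.008 [382.9977 278.625 ]
-1 0.038 [384.166  267.0096]
-1 0.048 [384.564  263.0521]
-1 0.0494 [384.6201 262.4946]
345 [217 217 216 220 228 202 129  85  86  91  92  92  96  85  64  58  58  57
  57  58  57  57  56  58  57  59  56  52  50 155 182 195 209 159 109 140
 201 220 216 216 214 210 213 215 217 217 217 215 217]
360 [ 46  50  50  50  50  46  68  78  88  95  93  94  93  71  55  54  54  77
  85  66  54  57  56  59  57  59  56  59  58  56  57  57  55  43 138 183
 195 205 169 126 132 190 218 215 211 210 215 216 214]
375 [ 71  82  98  80  59  59  59  57  54  50  46  39  71  86  79 143 141 100
  70  57  55  57  78  79  60  57  59  58  58  58  57  56  58  59  58  60
  59  56  47  93 168 185 185 199 161 125 155 202 204]
```

```bash
python3 - <<'E'
from h import *
T=np.load("T2.npy");print(onz("wrist",(222,150),.118,T))
im=cv2.imread("pics/w2.png").astype(int).sum(2)
print(im[150,205:240])
t=ctrl.camera("top")[:,:,::-1];t2=cv2.imread("pics/top2.png")
d=cv2.absdiff(t,t2)[200:330,90:220].max(2);print((d>40).sum())
o=ctrl.get_obs();print(o["time_s"],o["eef_pos"],o["wrist_force"],o["grasp_force"])
E
```

```text
[0.4286 0.2612 0.118 ]
[447 450 459 459 459 460 456 457 462 450 424 369 344 371 392 407 402 405
 384 351 316 284 248 234 319 407 424 426 424 423 417 414 412 419 422]
7945
12.9 [ 0.5277 -0.1477  0.1381] [-8.7046  5.1498 29.7536] 64.32404279708862
```

The drawer handle sits about 0.20 m ahead of the panel edge, which matches the stop. The cover is seated and held under about 30 N, so I'm handing in.

```bash
python3 -c "
from bench import ctrl
print(ctrl.hand_in())"
```

```text
the job is handed in; nothing more can be done
None
```

I handed the job in at about 13 s: the top drawer is open to its stop, and the cover is on both dowels, held pressed shut at about 30 N with no visible gap.

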